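Start the studio's roll laminator: isolator, then start key

TASK

Start up the roll laminator: turn its main isolator clockwise all the way to ON, which frees the start key beside it, then turn the key clockwise past RUN to the START stop, hold it there for a good second and let it spring back to RUN by itself. Leave the key in its lock, leave the isolator on, and do not press the stop button, turn the speed dial or disturb the tape and the hand roller lying on the machine.

Things in the scene. Friction and masses are not known exactly. Their poses are not given: they have to be found in the camera images.
- laminator: white roll laminator, 340 deep (x) x 580 wide (y) x 185 high, fixed; origin under its centre, x away from the operator, y to the left. Its right cheek (150 wide, centred on y -215) has the grey level control deck, z 185: isolator at x 105, key at x -5, speed dial (left) and stop button (right) at x -125. Cover between the cheeks 172 high; film roll behind it (y -105 to 185) up to 232
- isolator (a joint): main isolator, turns clockwise seen from above: 0 = OFF (bar across the machine, along its y, white pointer line to the left), 1.571 = ON, at its stop (bar along the machine's x, pointer away from the operator). Found 0 to 0.2 from OFF. Stays where left; friction 0.25 N m. A cam below the deck locks the key until the isolator is within about 0.2 of ON
- isolator_grip (a point): point on the isolator's axis, half way up its grip bar, 36 above the deck. The black bar is 13 thick, 58 long and 40 high (from 12 to 52 above the deck) on a round boss 46 across. The axes turn with it: y along the bar towards the pointer, x across the bar, z up
- key (a joint): start key, turns clockwise seen from above: 0 = OFF (head along the machine's x), 0.6 = RUN, 1.2 = START, at its stop. Locked (0.05 of play) while the isolator is not on. From OFF to RUN it stays where left (friction 0.03 N m); from RUN to START a spring (0.1 rising to 0.25 N m) resists, and returns it to RUN when let go
- key_grip (a point): point on the key's axis, 36 above the deck, at the grip height of its head. The black moulded head is 9 thick, 30 wide and 28 high (from 20 to 48 above the deck), over a round steel lock bezel 30 across and 10 high. The axes turn with it: x along the head's width, y across its thickness, z up
- stop_button (a joint): travel of the red mushroom stop button, 40 across, top 30 above the deck: 0 = up, 0.005 = pressed. To be left alone
- dial_mark (a point): end of the white line on the round speed dial, 34 across, 17 high; 15 from the dial's axis. To be left as it is
- tape: roll of brown paper tape, 80 across, 24 high, lying flat on the laminator's cover; origin under its centre. Leave it
- roller: small hand brayer (rubber roller 75 long, wooden handle, 175 long in all, 32 high) lying on the laminator's cover beside the tape; origin under the middle of the rubber roller, handle along its y. Leave it

How it is judged:
By the outcome, as a careful person would: the job done as asked, in the order asked, and still so for the second after the job is handed in, with the robot touching nothing.
It also fails if it takes over 51 s, if anything falls off the work surface, if the arm or the gripper's body presses on something with over 40 N, if the wrist force passes 120 N, or if a joint passes its speed limit or range.

ROBOT

A 6-joint arm with a two-finger parallel gripper is mounted at the origin on the work surface. World frame = base frame: x ahead of the robot, y to its left, z up, the work surface at z = 0. Lengths are in m, angles in rad, forces in N, time in s.
With the tool pointing down it reaches from about 0.325 to 0.875 m from the base axis. Payload 4.4 kg.
Tool frame: the origin (TCP) lies at the very end of the fingers, on their centre line; the grasp point (between the pads) lies 19 mm behind it; z points along the fingers, y is the line along which they close (so a half turn about z gives the same grasp; the last joint's range is limited). The gripper opens to 85 mm and grips with 20 to 120 N. Pads are 22 mm wide; open, the fingers measure 114 mm over their backs; the gripper's body (76 mm by 85 mm) begins 54 mm behind the grasp point. The pads swing forward as they close: fully open they stand 13 mm farther back than shut.
Start: joints at [1.149, 0.207, 1.542, -0, 1.393, -0.15], TCP at [0.154, 0.554, 0.231] pointing down, gripper open.
Joint ranges: [-2.73, 2.73], [-0.86, 2.22], [0.23, 2.46], [-1.11, 4.25], [0.08, 2.63], [-2.82, 2.82]. Speed limits (rad/s): [2.79, 2.79, 3.14, 3.14, 3.14, 3.14].

INTERFACE

Orientations are given as a unit quaternion [x, y, z, w].
In Python, from workcell import manip gives the robot as it stands.
- The arm moves only by the tool carry_out, never from a script. Its arguments are lists of equal length, an entry for each row: "translation": the shift along the world's x, y, z in cm, a list of three; "angular": the turn, a rotation vector about the world's x, y, z in rad, a list of three; "jaw": the closure, from 0 (fully open) to 1 (shut). A call has 1 to 20 rows; each row is the pose to reach, as a shift and turn from the pose commanded when the call began; what a row does not reach only later rows make up. A row lasts 1/8 s, in which the tool goes at most 62.5 mm and 10.7 degrees, less where a joint would pass 70% of its speed; a pose out of reach is approached as far as the arm can. A call with a gripper value outside its range is refused whole. The fingers move at their own pace and stop on an object; the grip force is fixed at half the most. Time passes only in rows, so rows that repeat a pose let the fingers close. It gives the time, the measured TCP pose, the force, the opening and the grip force at its end, in the units of the state.
- manip.observe(): the state, without advancing time (a new reading comes with each control period).
- manip.snapshot(name): name is "scene" or "top" or "wrist"; returns a dict with "color" (420x560x3 uint8, red, green, blue), "intrinsics" (3x3 intrinsics, pixels), "D" ([k1, k2, p1, p2, k3] as OpenCV has them; the pictures are not rectified), "origin" and "rotation" of the camera in the world; the wrist camera has in their place "T_tool_cam" (4x4, takes a point from camera to tool coordinates, whose origin is the TCP and whose axes are the flange's). Camera axes: x right, y down, z forward; pixel columns grow to the right and rows downward; lengths in m; the calibration is good to about 2 mm. A picture is of the moment at which its call begins: read the wrist's pose just before it. There is no depth.
- manip.finish_job(): hands the job in; it is judged then, once.
The state is a dict: "time": time; "q": joint angles; "qvel": joint speeds; "joint_efforts": joint torques, N m; "position": TCP position; "tool_rot": TCP orientation; "force": force on the tool from outside, world axes, zero at the start; "moment": the same for the moment, N m; "grip_width": opening from 0.0 (shut) to 1.0 (fully open); "grip_force": force on a finger pad.
Only numpy, scipy, OpenCV 4.12 (cv2) and the standard library are available. Lean on these libraries where they do the work, as an engineer would, in place of code of your own. Each camera call takes 0.05 s, during which the arm holds its last target. There are 200 camera calls.

## Working session

There is one attempt and no reset: what is moved stays moved. The work goes in short steps, Python scripts to look and compute and a tool call to move; the robot and the scene stay as the last step left them, time stands still between calls to the robot, and variables do not carry over. Pictures are saved under pics/ and viewed, at most 10 in all, crops included, and the job is handed in when it is done.

Besides the shell and the picture viewer there is one more tool, called after "Call:" in YAML: its name, and indented under it one key for each argument. carry_out: Moves the arm, as the interface text tells. Its arguments: {"type":"object","properties":{"translation":{"type":"array","items":{"type":"array","items":{"type":"number"}}},"angular":{"type":"array","items":{"type":"array","items":{"type":"number"}}},"jaw":{"type":"array","items":{"type":"number"}}},"required":["translation","angular","jaw"]}

```bash
mkdir -p pics; python3 - <<'E'
from workcell import manip
import cv2
s=manip.observe();print({k:s[k] for k in('time','position','tool_rot','grip_width','force')})
for n in('scene','top'):
    p=manip.snapshot(n);cv2.imwrite(f'pics/{n}0.png',p['color'][:,:,::-1]);print(n,p['intrinsics'],p['D'],p['origin'],p['rotation'])
p=manip.snapshot('wrist');print(p['T_tool_cam'],p['intrinsics'],p['D'])
E
```

```text
{'time': 0.0, 'position': array([0.15349784, 0.55333008, 0.23009586]), 'tool_rot': array([ 1.34993410e-01,  9.90845809e-01, -1.12067326e-03, -3.26698808e-04]), 'grip_width': 0.999527012041933, 'force': array([ 0.42751329,  0.14970776, -0.7660704 ])}
scene [[469.88438181   0.         284.63063232]
 [  0.         469.88438181 203.3653908 ]
 [  0.           0.           1.        ]] [0.03498925 0.         0.         0.         0.        ] [0.86432529 0.6146222  0.94986087] [ 0.2499327   0.89832389 -0.34529988 -0.10637591]
top [[522.8037776    0.         275.25925005]
 [  0.         522.8037776  209.05979129]
 [  0.           0.           1.        ]] [-0.1947131  0.         0.         0.         0.       ] [0.24718163 0.01017503 1.2601767 ] [ 0.73749956 -0.66723206  0.06943179 -0.07794229]
[[-7.70398353e-04 -9.58976985e-01 -2.83482889e-01  7.21133734e-02]
 [ 9.99999257e-01 -4.70893069e-04 -1.12466105e-03  9.76304574e-04]
 [ 9.45033939e-04 -2.83483544e-01  9.58976635e-01 -1.42935852e-01]
 [ 0.00000000e+00  0.00000000e+00  0.00000000e+00  1.00000000e+00]] [[323.61840228   0.         275.98117061]
 [  0.         323.61840228 208.97672623]
 [  0.           0.           1.        ]] [-0.03811663  0.          0.          0.          0.        ]
```

View pics/top0.png

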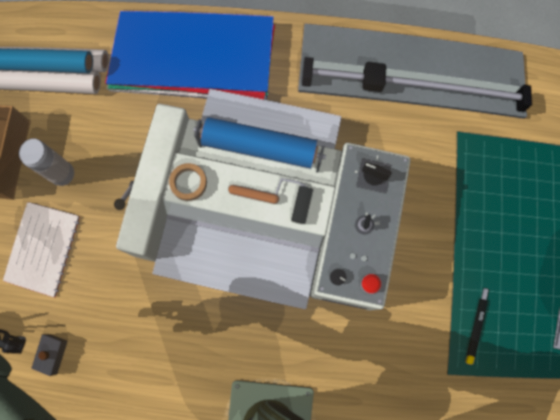

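View pics/scene0.png

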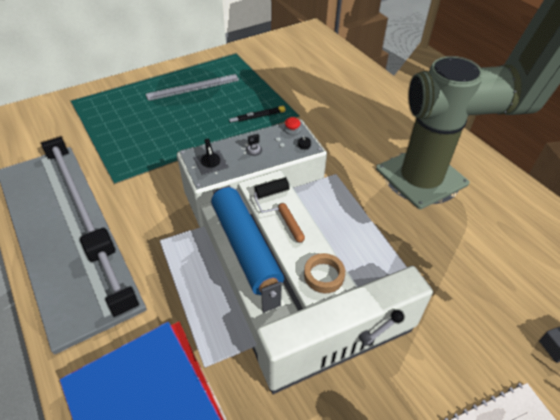

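The top view shows the deck at roughly (346,145), (410,158), (382,307), (314,296). The isolator is near (375,170), the key near (366,223), the dial near (339,277) and the stop near (371,284). The tape and roller are on the cover. I'll enlarge the deck.

```bash
python3 - <<'E'
import cv2
t=cv2.imread('pics/top0.png')[135:315,300:420];a=cv2.resize(t,None,fx=3.3,fy=3.3,interpolation=cv2.INTER_CUBIC)
s=cv2.imread('pics/scene0.png')[110:210,170:335];b=cv2.resize(s,None,fx=2.4,fy=2.4,interpolation=cv2.INTER_CUBIC)
b=cv2.copyMakeBorder(b,0,a.shape[0]-b.shape[0],0,0,cv2.BORDER_CONSTANT)
cv2.imwrite('pics/crop0.png',cv2.hconcat([a,b]))
E
```

```text
(no output)
```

View pics/crop0.png

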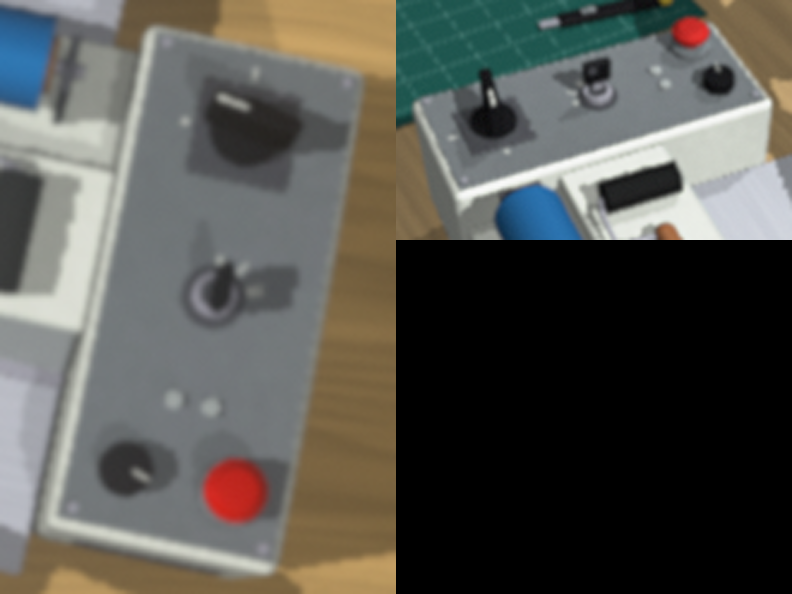

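Crop: the white cheek's top corners are at (148,27), (362,72), (272,573) and (45,530). The key bezel centre is at (213,296). The isolator bar is near OFF, with its pointer at the left end. I'll fit the laminator pose from these.

```bash
cat > h.py <<'E'
import numpy as np,cv2
from scipy.spatial.transform import Rotation as R
def toworld(px,K,D,o,Rm,z):
    u=cv2.undistortPoints(np.array(px,float).reshape(-1,1,2),K,D).reshape(-1,2)
    d=np.c_[u,np.ones(len(u))]@Rm.T
    return o+d*((z-o[2])/d[:,2])[:,None]
def mat(r):
    r=np.array(r); return r if r.shape==(3,3) else R.from_quat(r).as_matrix()
def fit(L,W):
    L=np.array(L,float);W=np.array(W)[:,:2];a=L-L.mean(0);b=W-W.mean(0)
    th=np.arctan2((a[:,0]*b[:,1]-a[:,1]*b[:,0]).sum(),(a*b).sum())
    M=np.array([[np.cos(th),-np.sin(th)],[np.sin(th),np.cos(th)]])
    t=W.mean(0)-M@L.mean(0); return th,M,t,(L@M.T+t-W)
E
python3 - <<'E'
from h import *
from workcell import manip
p=manip.snapshot('top');K,D,o,Rm=p['intrinsics'],p['D'],p['origin'],mat(p['rotation'])
c=np.array([(148,27),(362,72),(272,573),(45,530)])/3.3+[300,135]-.35
L=np.array([(.17,-.14),(.17,-.29),(-.17,-.29),(-.17,-.14)])
W=toworld(c,K,D,o,Rm,.185);th,M,t,e=fit(L,W)
print(W,th,t,e)
for n,l in dict(iso=(.105,-.215),key=(-.005,-.215)).items():print(n,M@l+t)
print(toworld(np.array([[213,296]])/3.3+[300,135]-.35,K,D,o,Rm,.195))
w=toworld(np.array([(218,95),(250,107),(300,120)])/3.3+[300,135]-.35,K,D,o,Rm,.237);print('bar',w)
s=manip.observe();print(s['q'],R.from_quat(s['tool_rot']).as_matrix())
E
```

```text
[[ 0.63557118 -0.10041621  0.185     ]
 [ 0.61988977 -0.24460725  0.185     ]
 [ 0.28887699 -0.2041007   0.185     ]
 [ 0.30262771 -0.0606338   0.185     ]] -0.1173966720017168 [0.48692376 0.06108065] [[ 0.00378465  0.00254886]
 [ 0.00189698 -0.00222763]
 [-0.00475    -0.00291094]
 [-0.00093163  0.00258971]]
iso [ 0.56601869 -0.16473784]
key [ 0.45677583 -0.15185385]
[[ 0.45803281 -0.15298614  0.195     ]]
bar [[ 0.57688344 -0.14172329  0.237     ]
 [ 0.57122986 -0.16222229  0.237     ]
 [ 0.56616037 -0.19411918  0.237     ]]
[ 1.14947451e+00  2.07129248e-01  1.54239014e+00  2.55872168e-05
  1.39352324e+00 -1.50488159e-01] [[-9.63546911e-01  2.67538728e-01 -6.15973774e-04]
 [ 2.67539327e-01  9.63546047e-01 -1.31286896e-03]
 [ 2.42275804e-04 -1.42980804e-03 -9.99998948e-01]]
```

Call:
carry_out:
  translation:
    - [0,0,6]
    - [0,0,12]
    - [5,-8,12]
    - [9,-15,12]
    - [12,-21,12]
    - [15,-26,12]
    - [18,-31,12]
    - [21,-36.5,12]
    - [24,-42,12]
    - [27,-47,12]
    - [30,-52,12]
    - [33,-57.5,12]
    - [36,-63,12]
    - [39,-68,12]
    - [41,-71.5,12]
    - [41,-71.5,12]
    - [41,-71.5,12]
    - [41,-71.5,12]
  angular:
    - [0,0,0]
    - [0,0,0]
    - [0,0,-0.12]
    - [0,0,-0.24]
    - [0,0,-0.36]
    - [0,0,-0.48]
    - [0,0,-0.6]
    - [0,0,-0.72]
    - [0,0,-0.84]
    - [0,0,-0.96]
    - [0,0,-1.08]
    - [0,0,-1.2]
    - [0,0,-1.32]
    - [0,0,-1.44]
    - [0,0,-1.5]
    - [0,0,-1.5]
    - [0,0,-1.5]
    - [0,0,-1.5]
  jaw: [0,0,0,0,0,0,0,0,0,0,0,0,0,0,0,0,0,0]

```text
time: 2.45
position: [0.5634, -0.1595, 0.3515]
tool_rot: [0.774, 0.634, 0.0, -0.0]
force: [-0.9, 0.5, -0.4]
grip_width: 0.995
grip_force: 0.0
```

```bash
cat >> h.py <<'E'
def wrist(manip,name,z=.221):
    s=manip.observe();p=manip.snapshot('wrist');img=np.ascontiguousarray(p['color'][:,:,::-1])
    Rt=R.from_quat(s['tool_rot']).as_matrix();T=np.array(p['T_tool_cam'])
    Rm=Rt@T[:3,:3];o=Rt@T[:3,3]+s['position']
    np.savez('cam_'+name,K=p['intrinsics'],D=p['D'],o=o,R=Rm)
    cv2.imwrite(f'pics/{name}.png',img)
    print(s['time'],s['position'],'yaw y',np.arctan2(Rt[1,1],Rt[0,1]),'z',Rt[:,2],s['force'],s['moment'],s['grip_width'],s['grip_force'],s['q'][5])
def cam(name):
    c=np.load('cam_'+name+'.npz');return c['K'],c['D'],c['o'],c['R']
E
python3 -c "
from h import *
from workcell import manip
wrist(manip,'w1')"
```

```text
2.45 [ 0.56335971 -0.15950469  0.35148404] yaw y -0.19838989190064832 z [-1.54442740e-04  5.51194033e-04 -9.99999836e-01] [-0.92282413  0.48946413 -0.35511667] [-0.01766215  0.07249937 -0.01129593] 0.9947061990824553 0.0 -0.2254934487841483
```

View pics/w1.png

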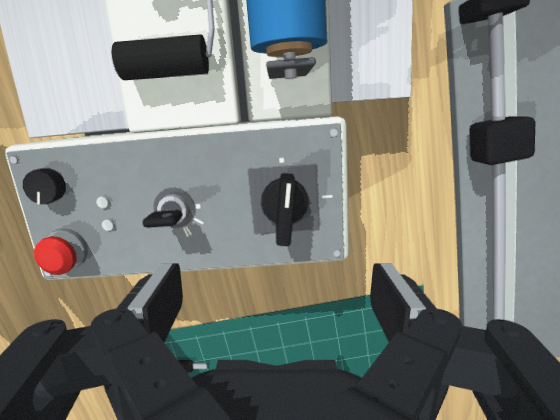

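The wrist view shows the isolator plate's corners at (249,169), (317,165), (319,232) and (253,235). The bar runs from (290,177), the pointer end, to (285,245). The key bezel is about (172,208) and the cheek corners are (5,146), (344,118), (347,257) and (48,280).

```bash
python3 - <<'E'
from h import *
c=cam('w1')
W=toworld([(5,146),(344,118),(347,257),(48,280)],*c,.185)
L=np.array([(-.17,-.14),(.17,-.14),(.17,-.29),(-.17,-.29)])
th,M,t,e=fit(L,W);print(th,t,e)
for n,l in dict(iso=(.105,-.215),key=(-.005,-.215)).items():print(n,M@l+t)
P=toworld([(249,169),(317,165),(319,232),(253,235)],*c,.186);print('plate',P.mean(0),P)
print('bezel',toworld([(172,208)],*c,.195))
b=toworld([(290,177),(285,245)],*c,.237);print('bar',b,b.mean(0),np.linalg.norm(b[0]-b[1]),'ang',np.arctan2(*(b[0]-b[1])[1::-1])-np.pi/2)
E
```

```text
-0.11702101356923944 [0.49372681 0.05876652] [[-0.0058066   0.00281081]
 [ 0.00760647  0.0040672 ]
 [ 0.00664606 -0.00530536]
 [-0.00844594 -0.00157265]]
iso [ 0.57290657 -0.16702225]
key [ 0.46365887 -0.1541793 ]
plate [ 0.56948828 -0.17132198  0.186     ] [[ 0.5421972  -0.13311522  0.186     ]
 [ 0.60681832 -0.14220651  0.186     ]
 [ 0.59769469 -0.21002792  0.186     ]
 [ 0.53124292 -0.19993826  0.186     ]]
bezel [[ 0.46170533 -0.15397832  0.195     ]]
bar [[ 0.57908014 -0.13853057  0.237     ]
 [ 0.56388499 -0.19580408  0.237     ]] [ 0.57148256 -0.16716733  0.237     ] 0.05925493159126943 ang -0.2593339787589768
```

Call:
carry_out:
  translation:
    - [0.7,-0.7,0]
    - [0.7,-0.7,-5]
    - [0.7,-0.7,-10]
    - [0.7,-0.7,-13]
    - [0.7,-0.7,-14.7]
    - [0.7,-0.7,-14.7]
    - [0.7,-0.7,-14.7]
    - [0.7,-0.7,-14.7]
    - [0.7,-0.7,-14.7]
    - [0.7,-0.7,-14.7]
    - [0.7,-0.7,-14.7]
    - [0.7,-0.7,-14.7]
  angular:
    - [0,0,-0.05]
    - [0,0,-0.05]
    - [0,0,-0.05]
    - [0,0,-0.05]
    - [0,0,-0.05]
    - [0,0,-0.05]
    - [0,0,-0.05]
    - [0,0,-0.05]
    - [0,0,-0.05]
    - [0,0,-0.05]
    - [0,0,-0.05]
    - [0,0,-0.05]
  jaw: [0,0,0,0,0,0,0.4,0.7,1,1,1,1]

```text
time: 4.0
position: [0.57, -0.1679, 0.205]
tool_rot: [0.79, 0.613, -0.001, -0.001]
force: [-5.4, 2.0, 5.4]
grip_width: 0.144
grip_force: 59.8
```

```bash
python3 -c "
from h import *
from workcell import manip
wrist(manip,'w2')"
```

```text
4.0 [ 0.57002024 -0.16786916  0.2050031 ] yaw y -0.25015783805372555 z [-1.71623771e-03  2.35758367e-04 -9.99998499e-01] [-5.37705837  1.997572    5.40030116] [ 0.21406201  0.75344968 -0.03142365] 0.14446234323424562 59.81732904911041 -0.1814368978821341
```

View pics/w2.png

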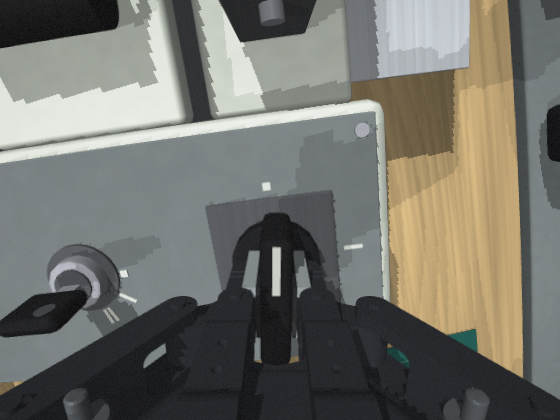

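The bar is gripped: the opening is about 12.3 mm against a 13 mm bar, with the pointer line centred at (277,270) between the pads. Next I turn it clockwise, ending slightly past the computed ON.

Call:
carry_out:
  translation:
    - [0,0,0]
    - [0,0,0]
    - [0,0,0]
    - [0,0,0]
    - [0,0,0]
    - [0,0,0]
    - [0,0,0]
    - [0,0,0]
    - [0,0,0]
    - [0,0,0]
    - [0,0,0]
    - [0,0,0]
    - [0,0,0]
    - [0,0,0]
    - [0,0,0]
  angular:
    - [0,0,-0.12]
    - [0,0,-0.24]
    - [0,0,-0.36]
    - [0,0,-0.48]
    - [0,0,-0.6]
    - [0,0,-0.72]
    - [0,0,-0.84]
    - [0,0,-0.96]
    - [0,0,-1.08]
    - [0,0,-1.2]
    - [0,0,-1.3]
    - [0,0,-1.38]
    - [0,0,-1.44]
    - [0,0,-1.48]
    - [0,0,-1.48]
  jaw: [1,1,1,1,1,1,1,1,1,1,1,1,1,1,1]

```text
time: 5.92
position: [0.5717, -0.1702, 0.2051]
tool_rot: [0.997, -0.078, 0.001, 0.002]
force: [0.5, -5.5, 1.4]
grip_width: 0.143
grip_force: 67.8
```

```bash
python3 -c "
from h import *
from workcell import manip
wrist(manip,'w3')"
```

```text
5.925 [ 0.5717081  -0.17015663  0.20506729] yaw y -1.726368738361359 z [ 0.00230211 -0.00501187 -0.99998479] [ 0.53506578 -5.47571325  1.4422215 ] [-0.72565305  0.06037577  1.41230784] 0.14297830983057547 67.7518880367279 1.294786137837767
```

View pics/w3.png

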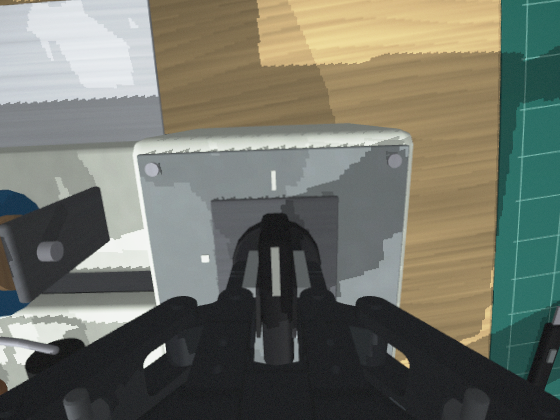

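Moment reads 1.4 N m and the pointer is at the ON mark, so the isolator is at its stop. I'll release, lift and move over the key.

Call:
carry_out:
  translation:
    - [0,0,0]
    - [0,0,0]
    - [0,0,0]
    - [0,0,0]
    - [0,0,3]
    - [0,0,8]
    - [0,0,12]
    - [-5,0.6,12]
    - [-10.9,1.3,12]
    - [-10.9,1.3,12]
    - [-10.9,1.3,12]
  angular:
    - [0,0,0]
    - [0,0,0]
    - [0,0,0]
    - [0,0,0]
    - [0,0,0]
    - [0,0,0]
    - [0,0,0.04]
    - [0,0,0.04]
    - [0,0,0.04]
    - [0,0,0.04]
    - [0,0,0.04]
  jaw: [0.5,0,0,0,0,0,0,0,0,0,0]

```text
time: 7.35
position: [0.4622, -0.1551, 0.3249]
tool_rot: [0.998, -0.06, 0.001, 0.0]
force: [0.7, -0.2, -0.2]
grip_width: 1.003
grip_force: 0.0
```

```bash
python3 -c "
from h import *
from workcell import manip
wrist(manip,'w4')"
```

```text
7.35 [ 0.46221278 -0.15510942  0.32488869] yaw y -1.6902836756405974 z [ 1.79779775e-03 -6.85204912e-04 -9.99998149e-01] [ 0.71587589 -0.16369258 -0.21239105] [ 0.02436812  0.00914592 -0.01165015] 1.002943231268209 0.0 1.1885980276825792
```

View pics/w4.png

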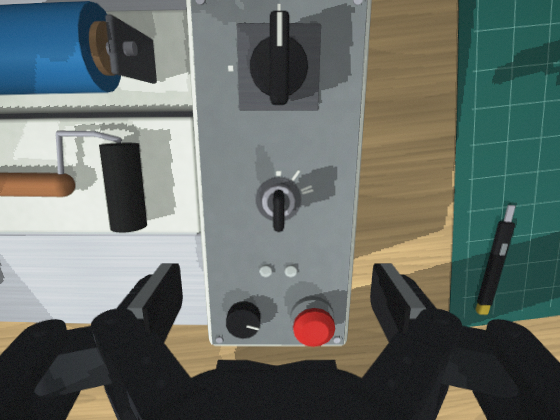

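Isolator bar is along the machine with its pointer at (280,15), so it is ON. The key head runs (279,190) to (279,231), bezel centre about (278,200).

```bash
python3 - <<'E'
from h import *
c=cam('w4')
print('bezel',toworld([(278,200)],*c,.195))
b=toworld([(279,190),(279,229)],*c,.233);print('head',b,b.mean(0),np.linalg.norm(b[0]-b[1]))
b=toworld([(280,12),(280,104)],*c,.237);print('isobar',b,b.mean(0),np.arctan2(*(b[0]-b[1])[1::-1]))
E
```

```text
bezel [[ 0.46202702 -0.15614747  0.195     ]]
head [[ 0.47957627 -0.15870433  0.233     ]
 [ 0.44898255 -0.15508906  0.233     ]] [ 0.46427941 -0.1568967   0.233     ] 0.030806594284546567
isobar [[ 0.59631365 -0.17312904  0.237     ]
 [ 0.54012049 -0.16651181  0.237     ]] [ 0.56821707 -0.16982043  0.237     ] -0.1172187605115515
```

Call:
carry_out:
  translation:
    - [0.1,-0.1,-5]
    - [0.1,-0.1,-9]
    - [0.1,-0.1,-12.2]
    - [0.1,-0.1,-12.2]
    - [0.1,-0.1,-12.2]
    - [0.1,-0.1,-12.2]
    - [0.1,-0.1,-12.2]
    - [0.1,-0.1,-12.2]
    - [0.1,-0.1,-12.2]
    - [0.1,-0.1,-12.2]
    - [0.1,-0.1,-12.2]
  angular:
    - [0,0,0]
    - [0,0,0]
    - [0,0,0]
    - [0,0,0]
    - [0,0,0]
    - [0,0,0]
    - [0,0,0]
    - [0,0,0]
    - [0,0,0]
    - [0,0,0]
    - [0,0,0]
  jaw: [0,0,0,0,0.4,0.7,1,1,1,1,1]

```text
time: 8.78
position: [0.4631, -0.1569, 0.2032]
tool_rot: [0.998, -0.06, 0.001, 0.001]
force: [-2.4, -4.1, 4.7]
grip_width: 0.096
grip_force: 60.9
```

```bash
python3 -c "
from h import *
from workcell import manip
wrist(manip,'w5')"
```

```text
8.775 [ 0.46311948 -0.15692007  0.20315929] yaw y -1.6902727495288667 z [ 9.32479514e-04 -2.02944396e-03 -9.99997506e-01] [-2.41662619 -4.05533974  4.74354117] [-0.65667864  0.33801274  0.03344648] 0.09616362757886038 60.93024551868439 1.1875919057221642
```

View pics/w5.png

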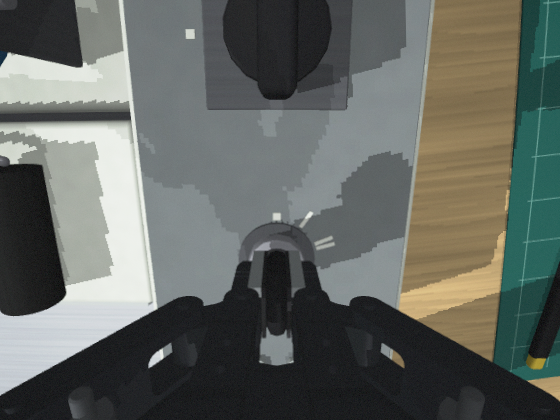

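The key head, from (277,245) to (277,335), is gripped centrally with an opening of about 8 mm. Next I turn clockwise to START with slight over-travel and hold.

Call:
carry_out:
  translation:
    - [0,0,0]
    - [0,0,0]
    - [0,0,0]
    - [0,0,0]
    - [0,0,0]
    - [0,0,0]
    - [0,0,0]
    - [0,0,0]
    - [0,0,0]
    - [0,0,0]
    - [0,0,0]
    - [0,0,0]
    - [0,0,0]
    - [0,0,0]
  angular:
    - [0,0,-0.12]
    - [0,0,-0.24]
    - [0,0,-0.36]
    - [0,0,-0.48]
    - [0,0,-0.6]
    - [0,0,-0.72]
    - [0,0,-0.84]
    - [0,0,-0.96]
    - [0,0,-1.06]
    - [0,0,-1.14]
    - [0,0,-1.2]
    - [0,0,-1.25]
    - [0,0,-1.25]
    - [0,0,-1.25]
  jaw: [1,1,1,1,1,1,1,1,1,1,1,1,1,1]

```text
time: 10.58
position: [0.4611, -0.1593, 0.2032]
tool_rot: [0.776, -0.631, 0.001, 0.004]
force: [-7.8, -10.6, 7.7]
grip_width: 0.095
grip_force: 72.4
```

```bash
python3 -c "
from h import *
from workcell import manip
wrist(manip,'w6')"
```

```text
10.575 [ 0.46114291 -0.1592502   0.20321207] yaw y -2.936053135843382 z [-0.00414253 -0.00778152 -0.99996114] [ -7.84529195 -10.62377183   7.73795237] [-1.77624092  1.27915284  1.31360696] 0.09539056379247855 72.41143418883439 2.4340129017248553
```

View pics/w6.png

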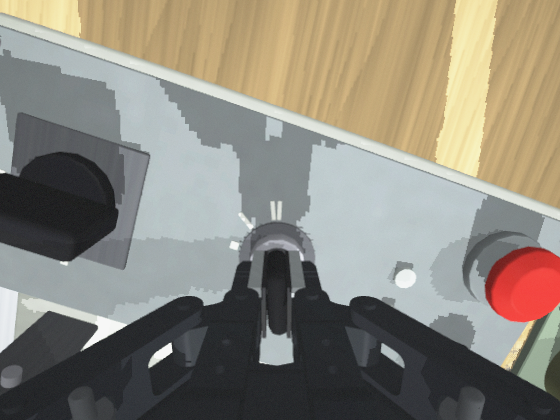

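The head points at the double START mark near (277,210), and the 1.3 N m moment means it is at the stop. I'll hold about 1.5 s, open, and lift away.

Call:
carry_out:
  translation:
    - [0,0,0]
    - [0,0,0]
    - [0,0,0]
    - [0,0,0]
    - [0,0,0]
    - [0,0,0]
    - [0,0,0]
    - [0,0,0]
    - [0,0,0]
    - [0,0,0]
    - [0,0,0]
    - [0,0,0]
    - [0,0,0]
    - [0,0,0]
    - [0,0,0]
    - [0,0,0]
    - [0,0,0]
    - [0,0,4]
    - [0,0,9]
    - [0,0,12]
  angular:
    - [0,0,0]
    - [0,0,0]
    - [0,0,0]
    - [0,0,0]
    - [0,0,0]
    - [0,0,0]
    - [0,0,0]
    - [0,0,0]
    - [0,0,0]
    - [0,0,0]
    - [0,0,0]
    - [0,0,0]
    - [0,0,0]
    - [0,0,0]
    - [0,0,0]
    - [0,0,0]
    - [0,0,0]
    - [0,0,0]
    - [0,0,0]
    - [0,0,0]
  jaw: [1,1,1,1,1,1,1,1,1,1,1,1,0,0,0,0,0,0,0,0]

```text
time: 13.12
position: [0.4637, -0.1563, 0.3252]
tool_rot: [0.775, -0.632, 0.002, -0.0]
force: [0.3, -1.1, -0.0]
grip_width: 1.001
grip_force: 0.0
```

```bash
python3 -c "
from h import *
from workcell import manip
wrist(manip,'w7')"
```

```text
13.125 [ 0.46367802 -0.15626829  0.32522692] yaw y -2.9398585542042865 z [ 0.00351303 -0.00168043 -0.99999242] [ 0.34955096 -1.13844808 -0.00938958] [0.0125494  0.01552192 0.01074945] 1.0010005466816163 0.0 2.4375603348449784
```

View pics/w7.png

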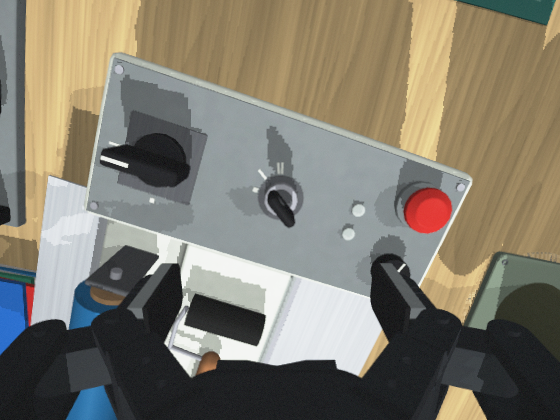

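The key head, (270,192) to (290,222), is aligned with the single RUN mark at (263,174). The isolator pointer at (115,160) is at ON, and the gripper is clear. I'm handing in.

```bash
python3 -c "
from workcell import manip
print(manip.finish_job())"
```

```text
the job is handed in; nothing more can be done
None
```

The laminator is started and the job handed in, with no verdict returned: isolator ON at its stop, key held at START for about 1.5 s and sprung back to RUN in its lock, and the gripper clear at 13.1 s of the 51 s allowed.

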